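# Seat a prototype's tapered arbor in the bench spindle

## Task

Take the arbor that carries the frosted white housing out of the rack and put its tapered shank into the bench spindle. Feel for the drive by turning it gently, pressing only lightly, until the slots in its black flange drop over the two drive dogs, then press it fully home past the spring catch, so that the flange sits flush on the spindle nose, and let go. Do not force it while the flange is standing on the dogs, and leave the spare arbor, mug, jar and sanding block where they are.

Things in the scene. Friction and masses are not known exactly. Their poses are not given: they have to be found in the camera images.
- rack: Plywood rack, 100 by 240 mm (along its y), fixed; origin at the centre of its underside, top 75 mm above the bench. Two round 36 mm holes at 60 mm either side of its centre along y hold the two arbors by their flanges, either in either hole.
- spare_grip (a point): Centre of the orange drum (40 mm diameter, 46 mm high) of the spare arbor, which stands in the other hole of the rack, flange 60 mm across; leave it there.
- mug: Blue mug, 72 mm across, 80 mm high, origin under its centre; leave alone.
- jar: Small closed jar, 52 mm across, 55 mm high, origin under its centre; leave alone.
- block: Cork sanding block, 60 by 95 by 28 mm, origin under its centre; leave alone.
- arbor_grip (a point): Centre of the frosted white housing on top of the arbor: a square block 42 by 42 mm, 50 mm high, faces square to this frame's x and y, z up the axis; grip it across either pair of faces. The point is on the axis, 37 mm above the flange's underside, 25 mm below the block's top. The arbor weighs 0.4 kg, give or take 30 percent.
- arbor_seat (a point): Centre of the underside of the arbor's round black flange (72 mm across, 12 mm thick), z up; at the start it rests on the rack top. Two open slots 11 mm wide cut right through the flange, from the rim to 20 mm off the axis, one towards this frame's +x, one towards -x. Over the dogs they leave 3 degrees of play either way.
- arbor: The arbor to be fitted; origin and axes as point arbor_seat. Below the flange hangs its steel shank, 49 mm long: a taper 30 mm across at the flange and 22 mm at 34 mm below it, then a 10 mm neck and a 15 mm round knob at the end.
- spindle_mouth (a point): Centre of the flat steel top face of the spindle nose, 68 mm across, 100 mm above the bench; z up. The taper opens upwards here, 0.4 mm clear of the shank all round at home. Home: flange underside on this face. The last 7 mm push aside a spring catch (about 10 to 16 N), which snaps in behind the knob; the arbor's weight alone does not do it.
- stand: White spindle unit, 190 by 170 mm, fixed; origin under its centre, 100 mm below spindle_mouth. On the nose stand two brass dogs, 8 mm wide, 11 mm high, opposite, 24 to 34 mm off the axis. The line through them is parked 0.15 to 1.25 rad anticlockwise (seen from above) of this frame's x, not measured. The spindle is braked. Keep the force on it below 60 N.
There are look-alikes about, which are no part of the job. Leave any yellow look-alike of the arbor alone.

How it is judged:
By the outcome, as a careful person would: the job done as asked, in the order asked, and still so for the second after the job is handed in, with the robot touching nothing.
It also fails if it takes over 58 s, if anything falls off the work surface, if the arm or the gripper's body presses on something with over 40 N, if the wrist force passes 120 N, or if a joint passes its speed limit or range.

## Robot

A 6-joint arm with a two-finger parallel gripper is mounted at the origin on the work surface. World frame = base frame: x ahead of the robot, y to its left, z up, the work surface at z = 0. Lengths are in m, angles in rad, forces in N, time in s.
With the tool pointing down it reaches from about 0.3 to 0.875 m from the base axis. Payload 4.2 kg.
Tool frame: the origin (TCP) lies at the very end of the fingers, on their centre line; the grasp point (between the pads) lies 19 mm behind it; z points along the fingers, y is the direction in which the jaws open and shut (so a half turn about z gives the same grasp; the last joint's range is limited). The gripper opens to 85 mm and grips with 20 to 120 N. Pads are 22 mm wide; open, the fingers measure 114 mm over their backs; the gripper's body (76 mm by 85 mm) begins 54 mm behind the grasp point. The pads swing forward as they close: fully open they stand 13 mm farther back than shut.
Start: joints at [1.165, 0.32, 1.565, -0, 1.257, -0.02], TCP at [0.216, 0.533, 0.231] pointing down, gripper open.
Joint ranges: [-3.11, 3.11], [-0.84, 2.01], [0.21, 2.61], [-1.34, 4.49], [0.05, 2.63], [-2.56, 2.56]. Speed limits (rad/s): [2.57, 2.57, 3.14, 3.14, 3.14, 3.14].

## Interface

Orientations are given as a 3x3 rotation matrix whose columns are the frame's x, y, z axes.
In Python, from rig import manip gives the robot as it stands. The module is installed in compiled form; this text tells all that it offers.
- The arm moves only by the tool jog_arm, never from a script. Its argument "deltas" is a list of rows, each a list of 7 numbers: the finger opening in cm, from 0 to 8.54, then the shift along the world's x, y, z in cm, then the turn, a rotation vector about the world's x, y, z in rad. A call has 1 to 20 rows; each row shifts and turns the commanded pose from where the row before left it; what a row does not reach is not made up. A row lasts 1/10 s, in which the tool goes at most 50 mm and 8.59 degrees, less where a joint would pass 70% of its speed; a pose out of reach is approached as far as the arm can. A call with a gripper value outside its range is refused whole. The fingers move at their own pace and stop on an object; "newtons" is the grip in N (left out, the last holds). Time passes only in rows, so rows that do not move let the fingers close. It gives the time, the measured TCP pose, the force and the opening at its end, in the units of the state.
- manip.sense(): the state, without advancing time (a new reading comes with each control period).
- manip.snapshot(name): name is "scene" or "side" or "wrist"; returns (picture, depth): 480x640x3 uint8, blue, green, red; 480x640 float32, m along the optical axis (not along the pixel's ray), 0 where there is no reading.
- manip.camera_model(name): a dict with "K" (3x3 intrinsics, pixels), "distortion" ([k1, k2, p1, p2, k3] as OpenCV has them; the pictures are not rectified), "R" (3x3) and "t" (3): a world point X has camera coordinates R X + t. Camera axes: x right, y down, z forward; pixel columns grow to the right and rows downward; lengths in m; the calibration is good to about 2 mm. A picture is of the moment at which its call begins: read the wrist's pose just before it. camera_model takes no time and is no camera call; for the wrist camera it gives the pose at the moment of the call.
- manip.finish_job(): hands the job in, once; it reports no verdict.
Trained networks look in the newest picture that a camera, given by its name, has taken for a name from the list of things; names that differ only in an ending like _2 or _b are one class to them, and where a whole thing is asked for, a point or a joint stands for the part that bears it (a point fixed in the world has none). Each returns a list of dicts, best first, with "confidence" (0 to 1); they miss things now and then, are a little off and sometimes report something else, mostly with a low value. They report only what shows in the picture. A call takes as long as a camera call. They do not tell look-alikes from the thing itself.
- manip.cut_out(target, camera): "mask" (480x640 bool, what is visible of it) and "rect" ([centre column, centre row, width, height] in pixels, round what is visible of it).
- manip.spot_point(target, camera): "position" ([column, row] in pixels: a listed point, or the origin of a listed thing).
The state is a dict: "time": time; "joint_positions": joint angles; "joint_vel": joint speeds; "joint_efforts": joint torques, N m; "ee_pos": TCP position; "eef_rot": TCP orientation; "wrist_force": force on the tool from outside, world axes, zero at the start; "ft_torque": the same for the moment, N m; "width": finger opening in m.
Only numpy, scipy, OpenCV 4.12 (cv2) and the standard library are available. Lean on these libraries where they do the work, as an engineer would, in place of code of your own. Each camera call takes 0.05 s, during which the arm holds its last target. There are 200 camera calls.

## Working session

There is one attempt and no reset: what is moved stays moved. The work goes in short steps, Python scripts to look and compute and a tool call to move; the robot and the scene stay as the last step left them, time stands still between calls to the robot, and variables do not carry over. Pictures are saved under pics/ and viewed, about 8 in all and at most 12, crops included, and the job is handed in when it is done.

Besides the shell and the picture viewer there is one more tool, called after "Emit:" as name(argument=value, ...), one argument or row to a line, values as JSON. jog_arm: Moves the arm, as the interface text tells. Its arguments: {"type":"object","properties":{"deltas":{"type":"array","items":{"type":"array","items":{"type":"number"}}},"newtons":{"type":"number"}},"required":["deltas"]}

```bash
mkdir -p pics
cat > h.py <<'E'
from rig import manip
import numpy as np, cv2
def ray(cam,px):
    m=manip.camera_model(cam);K=np.array(m["K"]);R=np.array(m["R"]);t=np.array(m["t"])
    p=cv2.undistortPoints(np.array([[px]],float),K,np.array(m["distortion"]))[0,0]
    return -R.T@t, R.T@np.array([p[0],p[1],1.])
def atz(cam,px,z):
    o,d=ray(cam,px); return o+d*(z-o[2])/d[2]
def proj(cam,X):
    m=manip.camera_model(cam);rv=cv2.Rodrigues(np.array(m["R"]))[0]
    return cv2.projectPoints(np.array(X,float).reshape(-1,3),rv,np.array(m["t"],float),np.array(m["K"]),np.array(m["distortion"]))[0][:,0]
def cloud(cam,depth,mask):
    v,u=np.nonzero(mask&(depth>0));m=manip.camera_model(cam);K=np.array(m["K"])
    p=cv2.undistortPoints(np.c_[u,v].astype(float)[:,None],K,np.array(m["distortion"]))[:,0]
    z=depth[v,u]; return (np.c_[p*z[:,None],z]-np.array(m["t"]))@np.array(m["R"])
E
python3 - <<'E'
from h import *
for c in("scene","side"):
    im,d=manip.snapshot(c);cv2.imwrite(f"pics/{c}.png",im);np.save(c+"_d",d)
    for n in("arbor_grip","arbor_seat","spare_grip","spindle_mouth","rack","stand","mug","jar","block"):
        for r in manip.spot_point(n,c)[:3]: 
            z={"arbor_grip":.112,"arbor_seat":.075,"spare_grip":.11,"spindle_mouth":.1}.get(n,0)
            print(c,n,round(r["confidence"],2),np.round(r["position"],1),np.round(atz(c,r["position"],z),3))
print(manip.sense()["time"],manip.sense()["wrist_force"])
E
```

```text
scene arbor_grip 0.9 [323.2 200.1] [0.466 0.007 0.112]
scene arbor_grip 0.73 [287.8 186.1] [ 0.457 -0.115  0.112]
scene arbor_grip 0.7 [197.5 230.1] [ 0.745 -0.156  0.112]
scene arbor_seat 0.95 [257.8 215.3] [ 0.571 -0.125  0.075]
scene arbor_seat 0.89 [290.7 194.8] [ 0.438 -0.121  0.075]
scene arbor_seat 0.85 [198.6 239.6] [ 0.736 -0.17   0.075]
scene spare_grip 0.76 [228.4 188. ] [ 0.551 -0.244  0.11 ]
scene spindle_mouth 0.6 [365.8 234.1] [0.524 0.169 0.1  ]
scene rack 0.6 [244.2 230.4] [ 0.562 -0.19   0.   ]
scene rack 0.21 [258.8 214.4] [ 0.476 -0.212  0.   ]
scene stand 0.71 [363.5 269.2] [0.528 0.169 0.   ]
scene mug 0.75 [232.7 290.1] [ 0.767 -0.04   0.   ]
scene mug 0.63 [368.  234.6] [0.391 0.1   0.   ]
scene jar 0.64 [269.5 315.5] [0.784 0.086 0.   ]
scene jar 0.17 [230.8 187.4] [ 0.401 -0.395  0.   ]
scene block 0.96 [470.9 298.8] [0.486 0.427 0.   ]
side arbor_grip 0.93 [232.2 286.3] [ 0.422 -0.035  0.112]
side arbor_grip 0.89 [427.8 362.3] [ 0.708 -0.213  0.112]
side arbor_grip 0.89 [226.  356.1] [ 0.415 -0.171  0.112]
side arbor_seat 0.9 [323.  335.1] [ 0.564 -0.122  0.075]
side arbor_seat 0.88 [231.3 303.2] [ 0.415 -0.041  0.075]
side arbor_seat 0.77 [424.3 376.6] [ 0.707 -0.214  0.075]
side spare_grip 0.94 [316.5 397.5] [ 0.542 -0.25   0.11 ]
side spindle_mouth 0.86 [284.3 203.1] [0.518 0.18  0.1  ]
side rack 0.7 [320.5 393.9] [ 0.552 -0.184  0.   ]
side rack 0.37 [425.5 311.6] [ 0.76  -0.039  0.   ]
side stand 0.82 [290.3 243.7] [ 0.524  0.166 -0.   ]
side stand 0.66 [284.2 203.3] [0.517 0.296 0.   ]
side mug 0.97 [426.8 312.8] [ 0.762 -0.042  0.   ]
side jar 0.79 [412.2 260.9] [0.764 0.089 0.   ]
side block 0.67 [286.7 202.9] [0.523 0.296 0.   ]
side block 0.57 [262.6 166.1] [0.472 0.441 0.   ]
1.0 [0.70853424 0.41215433 0.43187601]
```

View pics/scene.png

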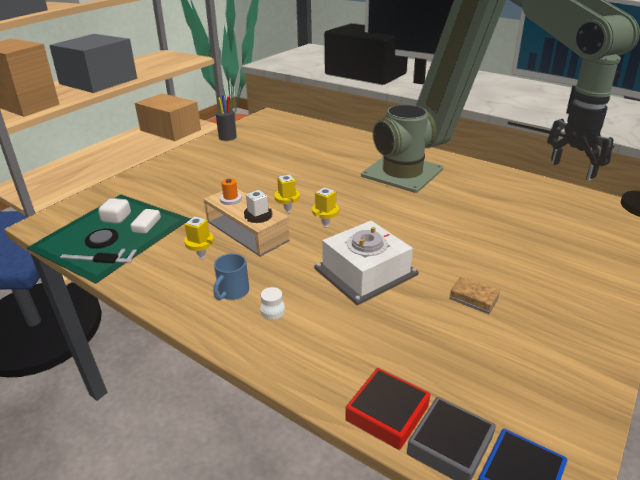

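View pics/side.png

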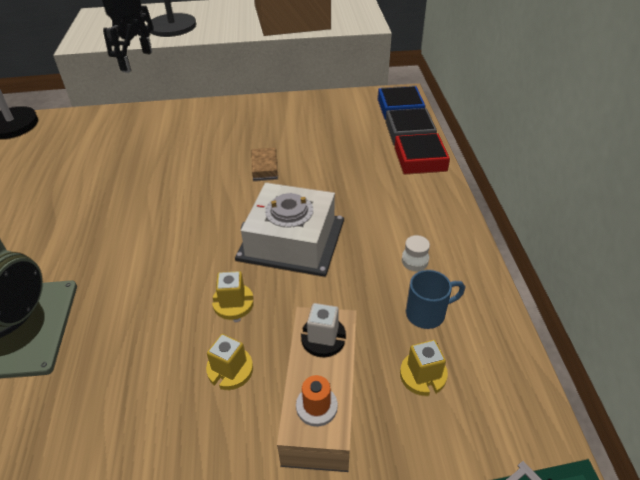

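Scene: the candidates are the white-housed arbor with black flange at scene (257,205) / side (323,328), and three yellow look-alikes at scene (287,190), (325,205), (198,235). The white one stands in the rack and fits. Next I enlarge it and the spindle to confirm.

Run:
```python
from h import *
im=cv2.imread("pics/side.png")
a=cv2.resize(im[290:360,280:365],None,fx=4.6,fy=4.6,interpolation=3);b=cv2.resize(im[180:250,240:325],None,fx=4.6,fy=4.6,interpolation=3)
cv2.imwrite("pics/crop1.png",np.hstack([a,b]))
m=manip.camera_model("wrist");s=manip.sense();R=np.array(m["R"]);c=-R.T@np.array(m["t"])
E_=np.array(s["eef_rot"]);print("cam in tool",E_.T@(c-s["ee_pos"]),"\nfwd",E_.T@R[2],"\n",E_,s["ee_pos"],"\nK",np.array(m["K"])[0])
# tops from depth
d=np.load("side_d.npy")
for n,px in(("arbor",(323,314)),("mouth",(284,205))):
    mk=np.zeros((480,640),bool);mk[px[1]-18:px[1]+19,px[0]-22:px[0]+23]=1
    P=cloud("side",d,mk)
    if n=="arbor": P=P[(P[:,2]>.13)]
    else: P=P[(P[:,2]>.095)&(P[:,2]<.105)]
    print(n,len(P),P.mean(0),P.min(0),P.max(0)); 
    if n=="arbor": print(cv2.minAreaRect(P[:,:2].astype(np.float32)*1000))
```

```text
cam in tool [ 0.08112172  0.00022763 -0.1424314 ] 
fwd [-3.16064436e-01  4.98100519e-05  9.48737725e-01] 
 [[-9.26504195e-01  3.76284432e-01  6.03815864e-05]
 [ 3.76284436e-01  9.26504190e-01  9.55992248e-05]
 [-1.99712928e-05  1.11293734e-04 -9.99999994e-01]] [0.21638639 0.53274649 0.23134381] 
K [335.57252586   0.         322.72468799]
arbor 639 [ 0.56279057 -0.13370528  0.13793639] [ 0.53967783 -0.15555365  0.13004098] [ 0.58632312 -0.10660875  0.14285975]
((562.724853515625, -130.59716796875), (43.282623291015625, 40.95359802246094), 71.84373474121094)
mouth 577 [0.5268902  0.17008135 0.10038659] [0.49162819 0.13659166 0.09504259] [0.56062778 0.2086708  0.10486478]
```

View pics/crop1.png

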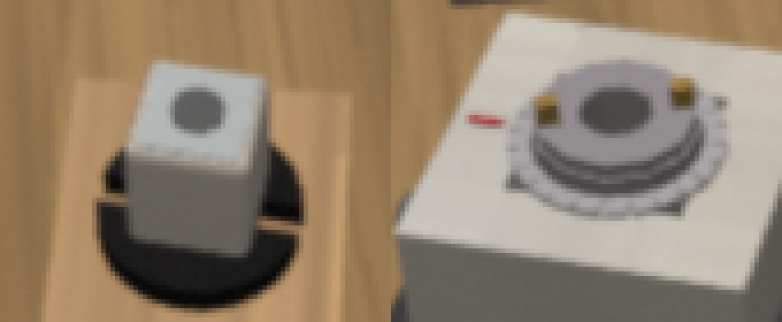

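The crop confirms it: white block on a black slotted flange (slots at crop (110,200) and (280,230)), and brass dogs on the nose at crop (545,108) and (682,92). Next is a wrist look over the spindle.

Emit:
jog_arm(
  deltas=[
    [8.54, 2.22, -2.59, 0.1, 0, 0, 0],
    [8.54, 2.22, -2.59, 0.1, 0, 0, 0],
    [8.54, 2.22, -2.59, 0.1, 0, 0, 0],
    [8.54, 2.22, -2.59, 0.1, 0, 0, 0],
    [8.54, 2.22, -2.59, 0.1, 0, 0, 0],
    [8.54, 2.22, -2.59, 0.1, 0, 0, 0],
    [8.54, 2.22, -2.59, 0.1, 0, 0, 0],
    [8.54, 2.22, -2.59, 0.1, 0, 0, 0],
    [8.54, 2.22, -2.59, 0.1, 0, 0, 0],
    [8.54, 2.22, -2.59, 0.1, 0, 0, 0],
    [8.54, 2.22, -2.59, 0.1, 0, 0, 0],
    [8.54, 2.22, -2.59, 0.1, 0, 0, 0],
    [8.54, 2.22, -2.59, 0.1, 0, 0, 0],
    [8.54, 2.22, -2.59, 0.1, 0, 0, 0],
    [8.54, 0, 0, 0, 0, 0, 0],
    [8.54, 0, 0, 0, 0, 0, 0],
  ],
)

```text
time: 2.6
ee_pos: [0.5273, 0.1697, 0.2451]
eef_rot: [[-0.926, 0.378, -0.001], [0.378, 0.926, 0.0], [0.001, 0.0, -1.0]]
wrist_force: [0.0, 0.1, -1.1]
width: 0.0855
```

Run:
```python
from h import *
im,d=manip.snapshot("wrist");cv2.imwrite("pics/w1.png",im);np.save("w1_d",d)
for n in("spindle_mouth","stand"):
    for r in manip.spot_point(n,"wrist")[:2]: print(n,r["confidence"],r["position"],atz("wrist",r["position"],.1))
hsv=cv2.cvtColor(im,cv2.COLOR_BGR2HSV)
g=cv2.inRange(hsv,(12,110,60),(32,255,255))
n,l,st,ce=cv2.connectedComponentsWithStats(g)
for i in range(1,n):
    if 30<st[i,4]<5000:
        P=cloud("wrist",d,l==i);print(st[i],ce[i],atz("wrist",ce[i],.111),np.median(P,0) if len(P) else 0)
print(manip.sense()["time"],manip.sense()["ee_pos"],manip.sense()["joint_positions"])
```

```text
spindle_mouth 0.85 [328.7, 227.9] [0.53107482 0.17489698 0.1       ]
stand 0.63 [325.5, 203.8] [0.50967094 0.18058938 0.1       ]
[309 189  12  15 112] [314.1875 196.3125] [0.49802889 0.17501868 0.111     ] [0.49811224 0.17492575 0.11099119]
[339 247  11  14  97] [343.58762887 253.71134021] [0.55489178 0.17950128 0.111     ] [0.55481634 0.17954947 0.11079514]
[ 14 399  31  23 208] [ 28.14903846 409.39423077] [ 0.59383209 -0.1897722   0.111     ] [ 6.52212723e-01 -3.48245761e-01 -4.18430658e-05]
[ 106  436   59   44 1606] [135.07347447 461.63387298] [ 0.69945144 -0.12517333  0.111     ] [ 0.72979909 -0.17359132  0.06051797]
2.75 [0.52649491 0.17089082 0.24536289] [ 2.92853451e-01  2.77282452e-01  1.58974523e+00  4.05978934e-04
  1.27478202e+00 -8.93386122e-01]
```

View pics/w1.png

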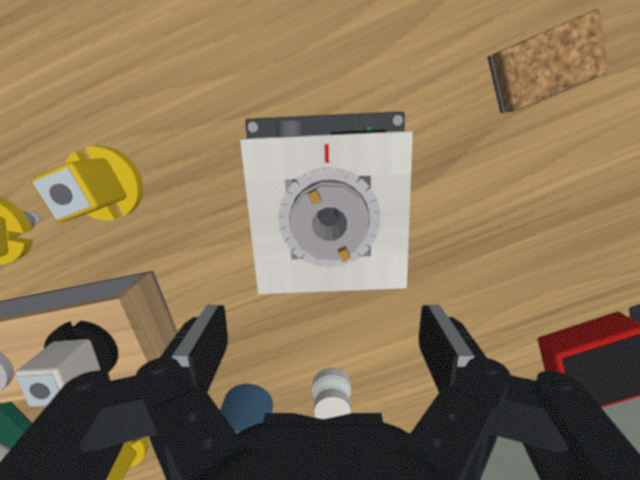

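Wrist view: bore at (330,224), brass dogs at (314,196) and (344,254), so the dog line lies about 4.5° from world x. The arbor is at lower left (70,360). I move over it.

Emit:
jog_arm(
  deltas=[
    [8.54, 0.4, -3.3, 0, 0, 0, 0.03],
    [8.54, 0.4, -3.3, 0, 0, 0, 0.03],
    [8.54, 0.4, -3.3, 0, 0, 0, 0.03],
    [8.54, 0.4, -3.3, 0, 0, 0, 0.03],
    [8.54, 0.4, -3.3, 0, 0, 0, 0.03],
    [8.54, 0.4, -3.3, 0, 0, 0, 0.03],
    [8.54, 0.4, -3.3, 0, 0, 0, 0.03],
    [8.54, 0.4, -3.3, 0, 0, 0, 0.03],
    [8.54, 0.4, -3.3, 0, 0, 0, 0.03],
    [8.54, 0, 0, 0, 0, 0, 0],
    [8.54, 0, 0, 0, 0, 0, 0],
  ],
)

```text
time: 3.85
ee_pos: [0.563, -0.1262, 0.2453]
eef_rot: [[-0.993, 0.116, -0.0], [0.116, 0.993, 0.001], [0.0, 0.001, -1.0]]
wrist_force: [-0.6, 0.5, -0.3]
width: 0.0854
```

Run:
```python
from h import *
im,d=manip.snapshot("wrist");cv2.imwrite("pics/w2.png",im);np.save("w2_d",d)
S=[manip.sense()["ee_pos"]]
for n in("arbor_grip","arbor_seat","spare_grip"):
    for r in manip.spot_point(n,"wrist")[:2]: print(n,r["confidence"],r["position"],atz("wrist",r["position"],.112 if "grip" in n else .075))
for r in manip.cut_out("arbor_grip","wrist")[:3]:
    P=cloud("wrist",d,r["mask"]);print(r["confidence"],r["rect"],len(P))
    T=P[(P[:,2]>.132)&(P[:,2]<.142)]
    if len(T)>50: print("top",T.mean(0),np.median(T[:,2]),cv2.minAreaRect(T[:,:2].astype(np.float32)*1000))
s=manip.sense();print(s["time"],S,s["ee_pos"],s["eef_rot"],s["joint_positions"])
```

```text
arbor_grip 0.96 [317.7, 230.7] [ 0.56427041 -0.12962643  0.112     ]
arbor_grip 0.88 [271.8, 364.1] [ 0.69564734 -0.19099937  0.112     ]
arbor_seat 0.9 [272.7, 57.6] [ 0.42167637 -0.1508437   0.075     ]
arbor_seat 0.84 [280.9, 344.2] [ 0.69961481 -0.18683575  0.075     ]
spare_grip 0.63 [181.6, 221.5] [ 0.54313355 -0.24379025  0.112     ]
0.89 [430.6, 41.0, 96.7, 78.4] 6129
0.88 [320.6, 224.6, 79.7, 84.5] 4788
top [ 0.56312012 -0.12751737  0.13751179] 0.1378222911045963 ((564.6966552734375, -127.75611877441406), (42.084815979003906, 41.69315719604492), 72.08419799804688)
0.83 [278.6, 358.5, 65.3, 79.4] 3944
4.1 [array([ 0.56297676, -0.12566872,  0.24530314])] [ 0.56313739 -0.12557533  0.24549694] [[-9.93499839e-01  1.13833430e-01  1.41003529e-04]
 [ 1.13833465e-01  9.93499807e-01  2.73679500e-04]
 [-1.08933103e-04  2.87951460e-04 -9.99999953e-01]] [-2.39500955e-01  3.14341477e-01  1.53606404e+00  3.11416858e-04
  1.29111509e+00 -1.69630250e+00]
```

View pics/w2.png

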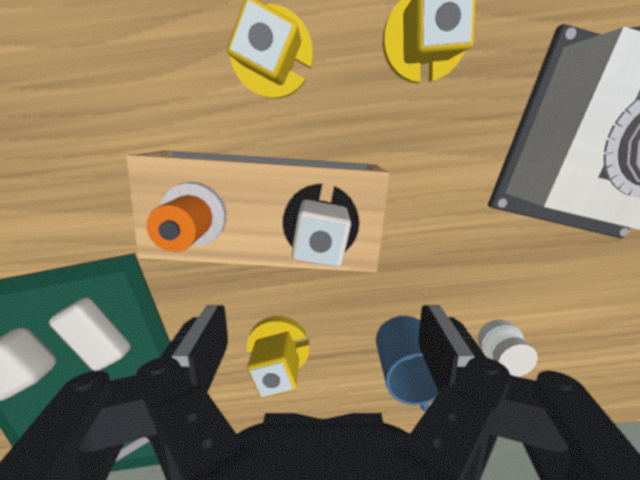

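Wrist view: the white arbor is at block top (322,240), slot at (326,195). Its faces lie at 72°/-18° and its centre is about (0.564,-0.128). The spare is at (170,228) and a yellow look-alike at (275,365). I go down and grip.

Emit:
jog_arm(
  deltas=[
    [8.54, 0.04, -0.06, -1.0, 0, 0, -0.1],
    [8.54, 0.04, -0.06, -2.0, 0, 0, -0.1],
    [8.54, 0, 0, -3.0, 0, 0, 0],
    [8.54, 0, 0, -3.0, 0, 0, 0],
    [8.54, 0, 0, -2.5, 0, 0, 0],
    [8.54, 0, 0, -2.0, 0, 0, 0],
    [8.54, 0, 0, -1.5, 0, 0, 0],
    [8.54, 0, 0, 0, 0, 0, 0],
    [8.54, 0, 0, 0, 0, 0, 0],
  ],
)

```text
time: 5.0
ee_pos: [0.5643, -0.1276, 0.0957]
eef_rot: [[-0.951, 0.31, 0.0], [0.31, 0.951, 0.0], [-0.0, 0.0, -1.0]]
wrist_force: [0.3, 1.3, 1.2]
width: 0.0855
```

Emit:
jog_arm(
  deltas=[
    [3.5, 0, 0, 0, 0, 0, 0],
    [3.5, 0, 0, 0, 0, 0, 0],
    [3.5, 0, 0, 0, 0, 0, 0],
    [3.5, 0, 0, 0, 0, 0, 0],
    [3.5, 0, 0, 0, 0, 0, 0],
    [3.5, 0, 0, 0, 0, 0, 0],
    [3.5, 0, 0, 0, 0, 0, 0],
    [3.5, 0, 0, 0, 0, 0, 0],
  ],
  newtons=60,
)

```text
time: 5.8
ee_pos: [0.5645, -0.1282, 0.0963]
eef_rot: [[-0.951, 0.311, 0.002], [0.311, 0.951, -0.0], [-0.002, 0.0, -1.0]]
wrist_force: [-0.8, 0.0, 6.2]
width: 0.0416
```

Emit:
jog_arm(
  deltas=[
    [3.5, 0, 0, 1.0, 0, 0, 0],
    [3.5, 0, 0, 2.0, 0, 0, 0],
    [3.5, 0, 0, 3.0, 0, 0, 0],
    [3.5, 0, 0, 3.0, 0, 0, 0],
    [3.5, 0, 0, 2.0, 0, 0, 0],
    [3.5, -0.2, 2.0, 0, 0, 0, 0.05],
    [3.5, -0.6, 3.0, 0, 0, 0, 0.05],
    [3.5, -0.6, 3.0, 0, 0, 0, 0.05],
    [3.5, -0.6, 3.0, 0, 0, 0, 0.05],
    [3.5, -0.6, 3.0, 0, 0, 0, 0.05],
    [3.5, -0.2, 2.0, 0, 0, 0, 0.05],
    [3.5, 0, 0, 0, 0, 0, 0],
    [3.5, 0, 0, 0, 0, 0, 0],
    [3.5, 0, 0, 0, 0, 0, 0],
  ],
)

```text
time: 7.2
ee_pos: [0.5359, 0.0312, 0.2051]
eef_rot: [[-1.0, 0.017, -0.001], [0.017, 1.0, -0.0], [0.001, -0.0, -1.0]]
wrist_force: [-1.0, 0.7, -2.6]
width: 0.0415
```

Run:
```python
from h import *
s=manip.sense()
im,d=manip.snapshot("wrist");cv2.imwrite("pics/w3.png",im)
m=manip.camera_model("wrist");E_=np.array(s["eef_rot"])
print(s["ee_pos"],s["wrist_force"],s["ft_torque"])
hsv=cv2.cvtColor(im,cv2.COLOR_BGR2HSV)
g=cv2.inRange(hsv,(12,110,60),(32,255,255));n,l,st,ce=cv2.connectedComponentsWithStats(g)
for i in range(1,n):
    if 25<st[i,4]<400: 
        P=cloud("wrist",d,l==i); print("dog?",st[i],atz("wrist",ce[i],.111),np.median(P,0) if len(P) else 0)
for r in manip.spot_point("spindle_mouth","wrist")[:2]: print(r["confidence"],r["position"],atz("wrist",r["position"],.1))
# block top in tool frame
mk=np.zeros(d.shape,bool);mk[100:400,240:400]=1
P=(cloud("wrist",d,mk)-s["ee_pos"])@E_
T=P[(np.abs(P[:,0])<.035)&(np.abs(P[:,1])<.0225)&(P[:,2]>-.055)&(P[:,2]<-.03)]
print("block top (tool)",len(T),np.median(T,0),cv2.minAreaRect(T[:,:2].astype(np.float32)*1000))
h=cv2.imread("pics/side.png");dd=np.load("side_d.npy");
for c,b in(("side",(180,225,260,325)),("scene",(225,255,345,395))):
    im=cv2.imread(f"pics/{c}.png");hs=cv2.cvtColor(im,cv2.COLOR_BGR2HSV);g=cv2.inRange(hs,(12,90,60),(32,255,255))
    w=np.zeros_like(g);w[b[0]:b[1],b[2]:b[3]]=1;n,l,st,ce=cv2.connectedComponentsWithStats(g*w)
    for i in range(1,n):
        if st[i,4]>8: print(c,st[i],atz(c,ce[i],.108))
```

```text
[0.53592829 0.0311646  0.2051351 ] [-1.03047488  0.67689156 -2.56537344] [0.03234445 0.01737286 0.01810141]
dog? [510 183  18  16 237] [0.49861883 0.17052282 0.111     ] [0.49897009 0.17096226 0.11020885]
dog? [  0 234  13  35 308] [ 0.53857578 -0.20913713  0.111     ] [ 0.54506237 -0.22730081  0.09262278]
dog? [504 258  16  15 205] [0.55558068 0.1750688  0.111     ] [0.55637638 0.1755377  0.11006379]
dog? [295 408  56  11 354] [0.6949499 0.0283308 0.111    ] [ 8.06870710e-01  2.68486164e-02 -9.16065810e-05]
0.9 [513.1, 228.7] [0.53018647 0.17784642 0.1       ]
block top (tool) 11838 [ 0.006424    0.00012465 -0.0412853 ] ((1.4348564147949219, 0.0023956298828125), (45.0023193359375, 39.06211471557617), 89.94381713867188)
side [260 180  65  11 415] [0.54965542 0.22847539 0.108     ]
side [301 197   5   6  23] [0.55468413 0.17701452 0.108     ]
side [271 201   5   6  24] [0.49694832 0.17196405 0.108     ]
scene [345 225  13   5  39] [0.527936   0.12528535 0.108     ]
scene [380 225  15  11  90] [0.48244699 0.20683627 0.108     ]
scene [371 227   4   6  20] [0.50798584 0.17702043 0.108     ]
scene [359 239   5   8  27] [0.56833345 0.18326875 0.108     ]
```

View pics/w3.png

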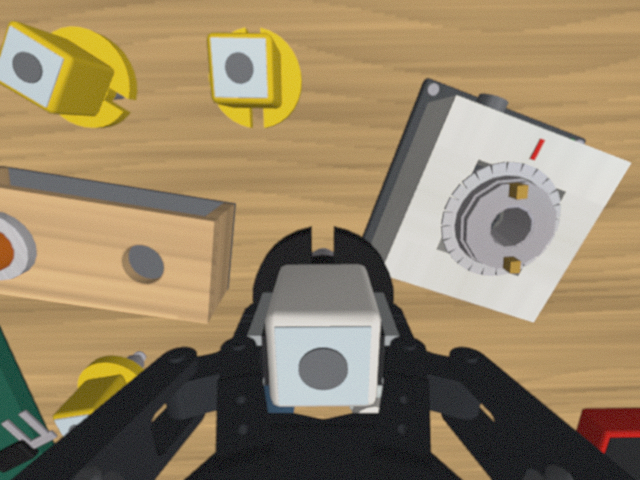

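Wrist view: the arbor is held square with its slot at (322,240). The spindle is at right, bore (511,226), dogs (518,190) and (514,265). Next I compute the in-hand offset.

Run:
```python
from h import *
s=manip.sense();E_=np.array(s["eef_rot"]);p=s["ee_pos"];print(p)
im=cv2.imread("pics/w3.png");g=cv2.cvtColor(im,cv2.COLOR_BGR2GRAY)
k=((g[335:405,285:362]<150)*1).astype(np.uint8);n,l,st,ce=cv2.connectedComponentsWithStats(k)
i=1+np.argmax(st[1:,4]);c=ce[i]+[285,335];print(c,st[i])
hs=[atz("wrist",c,p[2]+.0413)]+[atz("wrist",q,p[2]+.0413) for q in((275,326),(368,325),(378,406),(267,406))]
hs=(np.array(hs)-p)@E_;print(hs*1000)
# slot tip & bore ellipse
k=((g[200:250,488:535]<95)*1).astype(np.uint8);n,l,st,ce=cv2.connectedComponentsWithStats(k);i=1+np.argmax(st[1:,4]);c=ce[i]+[488,200];print("bore",c,st[i],atz("wrist",c,.1))
```

```text
[0.53602276 0.0310121  0.20519244]
[322.75135135 368.12492492] [  14   12   49   43 1665]
[[ -1.52435271   0.1971428  -41.30059896]
 [ 16.13153578 -16.38900343 -41.29067996]
 [ 16.54369333  15.88585929 -41.29735343]
 [-18.94267681  21.22916368 -41.31137158]
 [-18.96163964 -21.01801924 -41.30244707]]
bore [512.56736035 225.09638554] [  4   8  39  36 913] [0.52729235 0.17697012 0.1       ]
```

Emit:
jog_arm(
  deltas=[
    [3.5, -0.14, 2.0, 0, 0, 0, 0.018],
    [3.5, -0.2, 3.0, 0, 0, 0, 0.02],
    [3.5, -0.2, 3.0, 0, 0, 0, 0.02],
    [3.5, -0.2, 3.0, 0, 0, 0, 0.02],
    [3.5, -0.2, 2.5, 0, 0, 0, 0.02],
    [3.5, -0.1, 1.0, 0, 0, 0, 0],
    [3.5, 0, 0, -0.5, 0, 0, 0],
    [3.5, 0, 0, -1.0, 0, 0, 0],
    [3.5, 0, 0, -1.0, 0, 0, 0],
    [3.5, 0, 0, -1.0, 0, 0, 0],
    [3.5, 0, 0, -1.0, 0, 0, 0],
    [3.5, 0, 0, -0.5, 0, 0, 0],
    [3.5, 0, 0, 0, 0, 0, 0],
    [3.5, 0, 0, 0, 0, 0, 0],
  ],
)

```text
time: 8.7
ee_pos: [0.5258, 0.177, 0.1555]
eef_rot: [[-0.997, -0.082, 0.0], [-0.082, 0.997, 0.0], [-0.0, 0.0, -1.0]]
wrist_force: [0.8, 0.3, -3.1]
width: 0.0415
```

Run:
```python
from h import *
im,d=manip.snapshot("side");im2,_=manip.snapshot("wrist")
cv2.imwrite("pics/s4.png",np.hstack([cv2.resize(im[150:260,230:340],(480,480),interpolation=3),im2[140:400,240:540][:, :][:260]. copy() if 0 else cv2.resize(im2[150:450,220:420],(320,480))]))
s=manip.sense();print(s["ee_pos"],s["eef_rot"][:,1],s["wrist_force"],s["ft_torque"])
```

```text
[0.52594144 0.17708556 0.15585028] [-8.21849462e-02  9.96617039e-01  3.33927770e-04] [-0.07504314  0.64954889 -2.77922556] [ 0.0138664   0.00608264 -0.00587012]
```

View pics/s4.png

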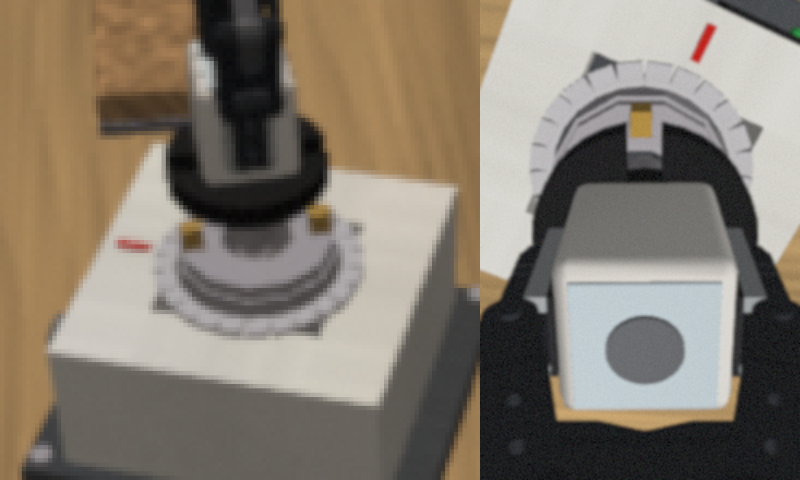

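Side and wrist views show the shank entering the bore, with the dog (crop (640,120)) almost under the slot (644,150). I lower gently to just above the dogs.

Emit:
jog_arm(
  deltas=[
    [3.5, 0, -0.08, -0.5, 0, 0, 0.01],
    [3.5, 0, 0, -0.5, 0, 0, 0],
    [3.5, 0, 0, -0.5, 0, 0, 0],
    [3.5, 0, 0, -0.3, 0, 0, 0],
    [3.5, 0, 0, -0.2, 0, 0, 0],
    [3.5, 0, 0, 0, 0, 0, 0],
    [3.5, 0, 0, 0, 0, 0, 0],
  ],
)

```text
time: 9.5
ee_pos: [0.5256, 0.1762, 0.1354]
eef_rot: [[-0.996, -0.092, -0.0], [-0.092, 0.996, 0.0], [0.0, 0.0, -1.0]]
wrist_force: [-0.3, 1.0, -3.5]
width: 0.0416
```

Emit:
jog_arm(
  deltas=[
    [3.5, 0, 0, -0.1, 0, 0, 0],
    [3.5, 0, 0, -0.1, 0, 0, 0],
    [3.5, 0, 0, -0.1, 0, 0, 0],
    [3.5, 0, 0, 0, 0, 0, 0],
    [3.5, 0, 0, 0, 0, 0, 0],
  ],
)

```text
time: 10.0
ee_pos: [0.5258, 0.1762, 0.1323]
eef_rot: [[-0.996, -0.092, 0.0], [-0.092, 0.996, 0.0], [-0.0, 0.0, -1.0]]
wrist_force: [0.7, 0.4, -3.3]
width: 0.0418
```

Emit:
jog_arm(
  deltas=[
    [3.5, 0, 0, -0.05, 0, 0, 0],
    [3.5, 0, 0, -0.05, 0, 0, 0],
    [3.5, 0, 0, 0, 0, 0, 0],
    [3.5, 0, 0, 0, 0, 0, 0],
  ],
)

```text
time: 10.4
ee_pos: [0.5259, 0.1762, 0.1315]
eef_rot: [[-0.996, -0.092, 0.001], [-0.092, 0.996, 0.0], [-0.001, 0.0, -1.0]]
wrist_force: [1.3, -0.2, -2.4]
width: 0.0415
```

Emit:
jog_arm(
  deltas=[
    [3.5, 0, 0, -0.05, 0, 0, 0],
    [3.5, 0, 0, 0, 0, 0, 0],
    [3.5, 0, 0, 0, 0, 0, 0],
  ],
)

```text
time: 10.7
ee_pos: [0.5259, 0.1762, 0.131]
eef_rot: [[-0.996, -0.092, 0.001], [-0.092, 0.996, 0.0], [-0.001, 0.0, -1.0]]
wrist_force: [1.3, -0.8, -0.5]
width: 0.0414
```

A light contact of about 3 N has appeared near dog height, so I feel by turning gently.

Emit:
jog_arm(
  deltas=[
    [3.5, 0, 0, 0, 0, 0, 0.015],
    [3.5, 0, 0, 0, 0, 0, 0.015],
    [3.5, 0, 0, 0, 0, 0, 0],
    [3.5, 0, 0, 0, 0, 0, 0],
  ],
)

```text
time: 11.1
ee_pos: [0.5258, 0.1756, 0.1309]
eef_rot: [[-0.993, -0.122, 0.001], [-0.122, 0.993, -0.001], [-0.0, -0.001, -1.0]]
wrist_force: [3.3, -3.3, -1.3]
width: 0.0413
```

Emit:
jog_arm(
  deltas=[
    [3.5, 0, 0, -0.05, 0, 0, 0],
    [3.5, 0, 0, 0, 0, 0, 0],
    [3.5, 0, 0, 0, 0, 0, 0],
  ],
)

```text
time: 11.4
ee_pos: [0.5259, 0.1756, 0.1306]
eef_rot: [[-0.993, -0.122, 0.001], [-0.122, 0.993, -0.001], [-0.001, -0.001, -1.0]]
wrist_force: [2.2, -4.5, 0.4]
width: 0.0415
```

Run:
```python
from h import *
im,d=manip.snapshot("side");im2,_=manip.snapshot("wrist")
cv2.imwrite("pics/s5.png",np.hstack([cv2.resize(im[160:240,250:330],(480,480),interpolation=3),cv2.resize(im2[180:300,262:382],(320,320),interpolation=3).repeat(1,0) if 0 else cv2.resize(im2[170:320,272:372],(320,480),interpolation=3)]))
s=manip.sense();print(s["ee_pos"],s["wrist_force"],s["ft_torque"])
```

```text
[0.52588688 0.17563275 0.13063957] [ 3.22575669 -4.66291705 -0.28542144] [-0.88148161 -0.61323575 -0.18569952]
```

View pics/s5.png

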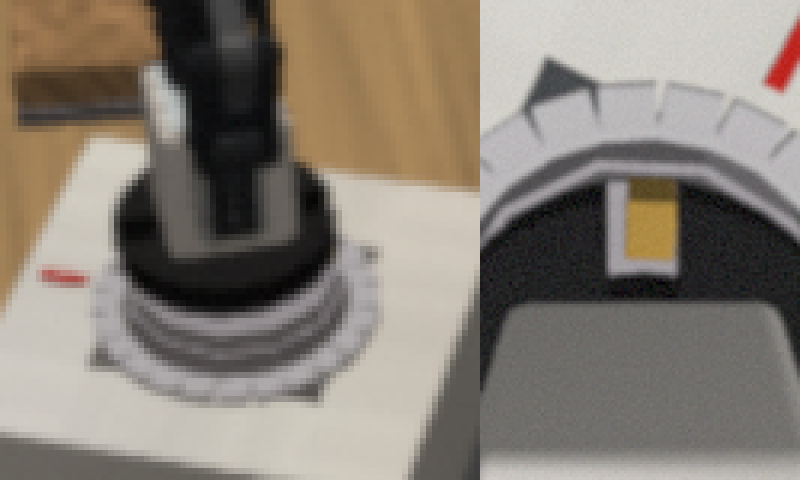

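The brass dog is inside the slot, touching its right wall (right crop: slot 608–678, dog 627–678). I turn back to centre it and relieve the side force.

Emit:
jog_arm(
  deltas=[
    [3.5, 0, 0, 0, 0, 0, -0.02],
    [3.5, 0, 0, 0, 0, 0, -0.02],
    [3.5, 0, 0, 0, 0, 0, 0],
    [3.5, 0, 0, 0, 0, 0, 0],
  ],
)

```text
time: 11.9
ee_pos: [0.5259, 0.1762, 0.1304]
eef_rot: [[-0.997, -0.082, 0.001], [-0.082, 0.997, 0.0], [-0.001, -0.0, -1.0]]
wrist_force: [3.4, -3.6, -1.6]
width: 0.0413
```

Emit:
jog_arm(
  deltas=[
    [3.5, 0.05, -0.03, 0, 0, 0, 0],
    [3.5, 0, 0, 0, 0, 0, 0],
    [3.5, 0, 0, 0, 0, 0, 0],
  ],
)

```text
time: 12.2
ee_pos: [0.526, 0.1761, 0.1303]
eef_rot: [[-0.997, -0.082, -0.0], [-0.082, 0.997, 0.001], [0.0, 0.001, -1.0]]
wrist_force: [2.4, -1.9, -2.1]
width: 0.0412
```

Emit:
jog_arm(
  deltas=[
    [3.5, 0.06, -0.04, 0, 0, 0, 0],
    [3.5, 0, 0, 0, 0, 0, 0],
    [3.5, 0, 0, 0, 0, 0, 0],
  ],
)

```text
time: 12.5
ee_pos: [0.5261, 0.1759, 0.13]
eef_rot: [[-0.997, -0.082, -0.001], [-0.082, 0.997, 0.001], [0.001, 0.001, -1.0]]
wrist_force: [1.1, 0.6, -3.8]
width: 0.0416
```

Emit:
jog_arm(
  deltas=[
    [3.5, 0, 0, -0.1, 0, 0, -0.005],
    [3.5, 0, 0, 0, 0, 0, 0],
    [3.5, 0, 0, 0, 0, 0, 0],
  ],
)

```text
time: 12.8
ee_pos: [0.5263, 0.1755, 0.129]
eef_rot: [[-0.997, -0.077, -0.001], [-0.077, 0.997, 0.0], [0.001, 0.0, -1.0]]
wrist_force: [1.2, 0.8, -2.6]
width: 0.0415
```

Emit:
jog_arm(
  deltas=[
    [3.5, 0.04, 0, -0.1, 0, 0, 0],
    [3.5, 0, 0, 0, 0, 0, 0],
    [3.5, 0, 0, 0, 0, 0, 0],
  ],
)

```text
time: 13.1
ee_pos: [0.5267, 0.1754, 0.1282]
eef_rot: [[-0.997, -0.077, -0.001], [-0.077, 0.997, -0.0], [0.001, 0.0, -1.0]]
wrist_force: [-0.7, 0.3, -2.7]
width: 0.0416
```

Emit:
jog_arm(
  deltas=[
    [3.5, 0.02, 0, -0.1, 0, 0, 0],
    [3.5, 0, 0, 0, 0, 0, 0],
    [3.5, 0, 0, 0, 0, 0, 0],
  ],
)

```text
time: 13.4
ee_pos: [0.5273, 0.1755, 0.1273]
eef_rot: [[-0.997, -0.077, 0.0], [-0.077, 0.997, 0.0], [-0.0, 0.0, -1.0]]
wrist_force: [1.1, 0.2, -2.3]
width: 0.0414
```

Emit:
jog_arm(
  deltas=[
    [3.5, 0, 0, -0.1, 0, 0, 0],
    [3.5, 0, 0, 0, 0, 0, 0],
    [3.5, 0, 0, 0, 0, 0, 0],
  ],
)

```text
time: 13.7
ee_pos: [0.5274, 0.1753, 0.1264]
eef_rot: [[-0.997, -0.077, 0.0], [-0.077, 0.997, -0.0], [-0.0, -0.0, -1.0]]
wrist_force: [0.1, 1.1, -0.4]
width: 0.0414
```

Emit:
jog_arm(
  deltas=[
    [3.5, 0, 0, -0.1, 0, 0, 0],
    [3.5, 0, 0, 0, 0, 0, 0],
    [3.5, 0, 0, 0, 0, 0, 0],
  ],
)

```text
time: 14.0
ee_pos: [0.5276, 0.1755, 0.1255]
eef_rot: [[-0.997, -0.077, 0.001], [-0.077, 0.997, 0.0], [-0.001, 0.0, -1.0]]
wrist_force: [0.9, -0.3, 0.4]
width: 0.0415
```

The catch is starting to bear, so I keep pressing in small steps.

Emit:
jog_arm(
  deltas=[
    [3.5, 0, 0, -0.1, 0, 0, 0],
    [3.5, 0, 0, -0.05, 0, 0, 0],
    [3.5, 0, 0, 0, 0, 0, 0],
    [3.5, 0, 0, 0, 0, 0, 0],
  ],
  newtons=80,
)

```text
time: 14.4
ee_pos: [0.527, 0.1754, 0.1227]
eef_rot: [[-0.997, -0.077, -0.001], [-0.077, 0.997, -0.0], [0.001, -0.0, -1.0]]
wrist_force: [2.1, 0.4, -6.6]
width: 0.0415
```

Emit:
jog_arm(
  deltas=[
    [3.5, 0, 0, -0.1, 0, 0, 0],
    [3.5, 0, 0, 0, 0, 0, 0],
    [3.5, 0, 0, 0, 0, 0, 0],
  ],
)

```text
time: 14.7
ee_pos: [0.5271, 0.1753, 0.1221]
eef_rot: [[-0.997, -0.077, -0.001], [-0.077, 0.997, -0.0], [0.001, -0.0, -1.0]]
wrist_force: [3.3, -0.2, -10.9]
width: 0.0412
```

Emit:
jog_arm(
  deltas=[
    [3.5, 0, 0, -0.1, 0, 0, 0],
    [3.5, 0, 0, 0, 0, 0, 0],
    [3.5, 0, 0, 0, 0, 0, 0],
  ],
)

```text
time: 15.0
ee_pos: [0.5271, 0.1755, 0.1216]
eef_rot: [[-0.997, -0.077, -0.0], [-0.077, 0.997, 0.0], [0.0, 0.0, -1.0]]
wrist_force: [1.0, 0.7, -8.5]
width: 0.0413
```

The wrist force has gone negative: the catch has snapped and is drawing the arbor down. I press to firm contact.

Emit:
jog_arm(
  deltas=[
    [3.5, 0, 0, -0.1, 0, 0, 0],
    [3.5, 0, 0, 0, 0, 0, 0],
    [3.5, 0, 0, 0, 0, 0, 0],
  ],
)

```text
time: 15.3
ee_pos: [0.5273, 0.1755, 0.1214]
eef_rot: [[-0.997, -0.077, 0.0], [-0.077, 0.997, 0.0], [-0.0, 0.0, -1.0]]
wrist_force: [0.5, 0.3, -1.7]
width: 0.0411
```

Emit:
jog_arm(
  deltas=[
    [3.5, 0, 0, -0.08, 0, 0, 0],
    [3.5, 0, 0, 0, 0, 0, 0],
    [3.5, 0, 0, 0, 0, 0, 0],
  ],
)

```text
time: 15.6
ee_pos: [0.5273, 0.1755, 0.1214]
eef_rot: [[-0.997, -0.077, 0.001], [-0.077, 0.997, 0.0], [-0.001, 0.0, -1.0]]
wrist_force: [-2.3, 0.6, 5.8]
width: 0.0411
```

Emit:
jog_arm(
  deltas=[
    [3.5, 0, 0, -0.1, 0, 0, 0],
    [3.5, 0, 0, -0.06, 0, 0, 0],
    [3.5, 0, 0, 0, 0, 0, 0],
    [3.5, 0, 0, 0, 0, 0, 0],
  ],
)

```text
time: 16.0
ee_pos: [0.5273, 0.1755, 0.1213]
eef_rot: [[-0.997, -0.077, 0.002], [-0.077, 0.997, 0.001], [-0.002, 0.0, -1.0]]
wrist_force: [-5.7, -0.3, 14.7]
width: 0.0415
```

It is bottomed out at 0.1213 with about 18 N. I relax, open and retreat.

Emit:
jog_arm(
  deltas=[
    [3.5, 0, 0, 0.2, 0, 0, 0],
    [3.5, 0, 0, 0, 0, 0, 0],
    [3.5, 0, 0, 0, 0, 0, 0],
    [8.54, 0, 0, 0, 0, 0, 0],
    [8.54, 0, 0, 0, 0, 0, 0],
    [8.54, 0, 0, 0, 0, 0, 0],
    [8.54, 0, 0, 0, 0, 0, 0],
    [8.54, 0, 0, 0, 0, 0, 0],
    [8.54, 0, 0, 0, 0, 0, 0],
    [8.54, 0, 0, 0, 0, 0, 0],
  ],
)

```text
time: 17.0
ee_pos: [0.5273, 0.1754, 0.1204]
eef_rot: [[-0.997, -0.077, -0.0], [-0.077, 0.997, 0.0], [0.0, 0.0, -1.0]]
wrist_force: [0.4, -0.4, -0.6]
width: 0.0851
```

Emit:
jog_arm(
  deltas=[
    [8.54, 0, 0, 1.0, 0, 0, 0],
    [8.54, 0, 0, 2.0, 0, 0, 0],
    [8.54, 0, 0, 3.0, 0, 0, 0],
    [8.54, 0, 0, 3.0, 0, 0, 0],
    [8.54, 0, 0, 3.0, 0, 0, 0],
    [8.54, -1.0, 0, 2.0, 0, 0, 0],
    [8.54, -2.0, 0, 0, 0, 0, 0],
    [8.54, 0, 0, 0, 0, 0, 0],
    [8.54, 0, 0, 0, 0, 0, 0],
  ],
)

```text
time: 17.9
ee_pos: [0.4974, 0.1755, 0.261]
eef_rot: [[-0.997, -0.077, 0.001], [-0.077, 0.997, 0.0], [-0.001, 0.0, -1.0]]
wrist_force: [0.3, -0.4, 0.6]
width: 0.0855
```

Run:
```python
from h import *
im,d=manip.snapshot("side");im2,d2=manip.snapshot("wrist")
cv2.imwrite("pics/s6.png",np.hstack([im[100:440,200:480],cv2.resize(im2[120:360,200:440],(340,340),interpolation=3)]))
mk=np.zeros(d2.shape,bool);mk[80:420,150:490]=1
P=cloud("wrist",d2,mk);P=P[(np.hypot(P[:,0]-.528,P[:,1]-.1755)<.036)]
T=P[P[:,2]>.15];print("top",len(T),np.median(T,0),T[:,2].std());F=P[(P[:,2]<.13)&(np.hypot(P[:,0]-.528,P[:,1]-.1755)<.034)&(P[:,2]>.105)];print("flange top",len(F),np.median(F[:,2]))
s=manip.sense();print(s["time"],s["ee_pos"],s["wrist_force"],s["width"])
```

```text
top 2676 [0.52366827 0.17515726 0.1622008 ] 0.0025133578086768862
flange top 1553 0.11152223301138388
18.0 [0.49773465 0.17545099 0.26032702] [0.1621312  0.3671823  0.25990598] 0.08544973747594807
```

View pics/s6.png

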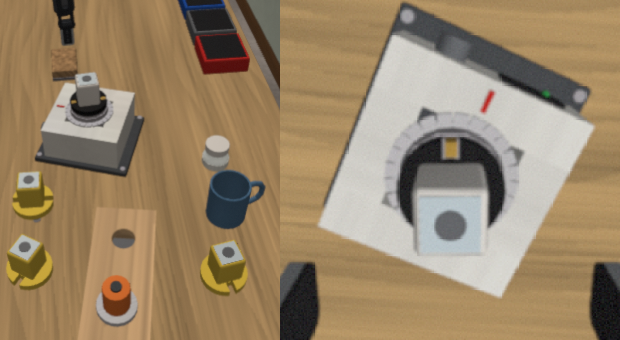

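```bash
python3 -c "
from rig import manip
print(manip.finish_job())"
```

```text
the job is handed in; nothing more can be done
None
```

The arbor with the white housing is seated in the bench spindle, released, and the job is handed in at about 18 s of the 58 s allowed.

- **Fitting:** I picked the arbor from the rack and lowered it into the spindle. A light turn back and forth at about 5 N brought the slots over the dogs. I then pressed it past the spring catch, which pulled it down, until it bottomed out at about 18 N.
- **Last checks:** Depth readings put the flange top at 111.5 mm, against 112 mm when home, and the block top at 162 mm, as expected. The last picture shows a dog sitting in its slot. The gripper is clear at 0 N and nothing else in view appears to have moved.
- **Disagreements:** The cameras differed by up to about 5 mm on where the spindle centre was, and the final sideways alignment was corrected by feel. The tool bottomed out 0.6 mm higher than I had predicted, which is within pose noise.

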